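# Shut the marked air valve under the sliding cover

### The arm

A 6-joint arm with a two-finger parallel gripper is mounted at the origin on the work surface. World frame = base frame: x ahead of the robot, y to its left, z up, the work surface at z = 0. Lengths are in m, angles in rad, forces in N, time in s.
With the tool pointing down it reaches from about 0.375 to 0.9 m from the base axis. Payload 3.1 kg.
Tool frame: the origin (TCP) lies at the very end of the fingers, on their centre line; the grasp point (between the pads) lies 19 mm behind it; x points along the fingers, z is the direction in which the jaws open and shut, and the axes are right-handed (so a half turn about x gives the same grasp; the last joint's range is limited). The gripper opens to 85 mm and grips with 20 to 120 N. Pads are 22 mm wide; open, the fingers measure 114 mm over their backs; the gripper's body (76 mm by 85 mm) begins 54 mm behind the grasp point. The pads swing forward as they close: fully open they stand 13 mm farther back than shut.
Start: joints at [1.071, 0.527, 1.433, -0, 1.181, -0.178], TCP at [0.197, 0.593, 0.231] pointing down, gripper open.
Joint ranges: [-3.08, 3.08], [-0.75, 2.2], [0.22, 2.44], [-1.43, 4.57], [0, 2.65], [-2.85, 2.85]. Speed limits (rad/s): [2.79, 2.79, 3.14, 3.14, 3.14, 3.14].

### API

Orientations are given as a unit quaternion [x, y, z, w].
In Python, from station import manip, viewer, job gives the robot as it stands.
- The arm moves only by the tool move_arm, never from a script. Its argument "deltas" is one flat list of numbers, 7 for each row, row after row: the finger opening in mm, from 0 to 85.4, then the shift along the tool's x, y, z in mm, then the turn, a rotation vector about the tool's x, y, z in degrees. In form: [jaw, tx, ty, tz, rx, ry, rz, jaw, tx, ty, tz, rx, ry, rz, ...]. A call has 1 to 10 rows; each row shifts and turns the commanded pose from where the row before left it, along the tool's axes as they then stand; what a row does not reach is not made up. A row lasts 1/10 s, in which the tool goes at most 50 mm and 8.59 degrees, less where a joint would pass 70% of its speed; a pose out of reach is approached as far as the arm can. A call is refused whole if a number of a shift passes 50 or a number of a turn 8.59, either way. A call with a gripper value outside its range is refused whole. The fingers move at their own pace and stop on an object; "force" is the grip in N (left out, the last holds). Time passes only in rows, so rows that do not move let the fingers close. It gives the time, the measured TCP pose, the force and the opening at its end, in the units of the state.
- manip.sense(): the state, without advancing time (a new reading comes with each control period).
- viewer.snapshot(name): name is "scene" or "top" or "wrist"; returns a dict with "image" (480x640x3 uint8, red, green, blue), "depth" (480x640 float32, m along the optical axis (not along the pixel's ray), 0 where there is no reading), "fovy" (degrees; the focal length in pixels is half the picture's height over the tangent of half this angle, whatever the lens; pixels are square), "cx", "cy" (the principal point, pixels), "k1" (the pictures are not rectified: a ray, as slopes to the right and down, at radius r is drawn at 1 + k1 r^2 times it, then the intrinsics apply), "R" (3x3) and "t" (3): a world point X has camera coordinates R X + t. Camera axes: x right, y down, z forward; pixel columns grow to the right and rows downward; lengths in m; the calibration is good to about 2 mm. A picture is of the moment at which its call begins.
- job.sign_off(): hands the job in, once; it reports no verdict.
The state is a dict: "t": time; "q": joint angles; "qd": joint speeds; "tau": joint torques, N m; "tcp_pos": TCP position; "tool_rot": TCP orientation; "force": force on the tool from outside, world axes, zero at the start; "ft_torque": the same for the moment, N m; "finger_gap": opening from 0.0 (shut) to 1.0 (fully open).
Only numpy, scipy, OpenCV 4.12 (cv2) and the standard library are available. Lean on these libraries where they do the work, as an engineer would, in place of code of your own. Each camera call takes 0.05 s, during which the arm holds its last target.

### The job

Shut off the air line for the joinery bench: push the wooden cover of the valve box aside to the left, all the way along its rails, so that the bay with the two valves lies open, then push the valve handle marked with a round disc at its end round to its stop, a quarter turn, so that it is fully shut. Only push with the fingers: do not lift the cover off its rails, leave the plain straight handle as it is, and leave the things around the box where they are.

Things in the scene. Friction and masses are not known exactly. Their poses are not given: they have to be found in the camera images.
- valve_box: Fixed open-topped box of light wood, 240 in its x, 540 in its y, 100 high, with a timber block (200 x 80 x 85 high) against its -y end. Origin: centre of the 540 box's underside; x to the far side, away from the robot, y to the left, z up; yaw within 0.25 rad. Right half: open valve bay. Left half: deck at z 86. Pipe stubs stick 30 out of the back.
- bay (a point): Centre of the valve bay's floor, at box x 0, y -131, z 10. The bay spans box y -258 to -5 and x -96 to 96. Two ball valves stand in it side by side, pivots at box x -45, one at y -195, the other at y -95; which is which varies.
- rails (a point): Point at box x 0, y 0, z 88, the height of the ledges along both long walls on which the cover slides, between guide rims up to z 100. The end walls, also to z 100, have inner faces at box y -258 and 258.
- cover: Loose brown wooden cover, 0.3-0.5 kg, hiding the bay: 215 in x, 250 in y, 10 thick, on the ledges; across its middle a dark wooden cleat, 120 in x, 20 in y, top 36 above the underside. Origin: centre of underside; axes as the box's. Pushed on the cleat it slides along y (1-4 N). Origin starts at box y -130 to -115; at the left end wall it is at 133, the bay then fully open.
- disc_handle (a joint): Turn of the marked valve's handle, rad: 0 = open, pointing along the box's +x; pi/2 = shut, against its stop, pointing along the box's +y. Vertical axis, counter-clockwise from above. Starts at 0 to 0.15. No spring: it stays where left (friction 0.15 N m, about 2.5 N pushed 60 from the axis).
- disc_pivot (a point): On the marked handle's turning axis at mid-height of its bar (box z 70). The handle is a level steel bar, 12 wide, 8 thick (box z 66 to 74), ending in a flat round disc of 30 dia whose rim is 80 from the axis. Hub 22 dia, top at box z 83.
- disc_tip (a point): Centre of the round disc at the end of the marked handle, 65 from its axis, at mid-thickness.
- plain_pivot (a point): On the turning axis of the other valve's handle, at the mid-height of its bar (box z 70). This handle is a plain straight steel bar, 12 wide, 8 thick, reaching 80 from the axis, with no disc; it starts likewise 0 to 0.15 rad from +x and must stay as it is.
- plain_tip (a point): Point on the plain handle's centre line, 65 from its axis, at mid-thickness.
- coupling: Bystander, loose: small turned brass hose coupling, 26 dia x 34 high, standing on the timber block at the right end of the valve box. Origin: centre of underside.
- star_a: Bystander, loose: eight-pointed wooden lattice piece, 52 across, 14 high, lying on the bench in front of the box (robot side). Origin: centre of underside.
- star_b: Bystander, loose: wooden cross-shaped lattice piece, 50 across, 14 high, lying on the bench in front of the box (robot side). Origin: centre of underside.
- glue: Bystander, loose: white glue bottle, 60 dia x 150 high, standing to the left of the box. Origin: centre of underside.
- wax: Bystander, loose: round aluminium wax tin, 80 dia x 55 high, standing to the right of the box. Origin: centre of underside.
- mallet: Bystander, loose: wooden mallet, 270 long with a 100 x 56 x 56 head, lying on the bench to the right of the box.
- driver: Bystander, loose: screwdriver lying on the bench to the left of the box.

How it is judged:
By the outcome, as a careful person would: the job done as asked, in the order asked, and still so for the second after the job is handed in, with the robot touching nothing.
It also fails if it takes over 48 s, if anything falls off the work surface, if the arm or the gripper's body presses on something with over 40 N, if the wrist force passes 120 N, or if a joint passes its speed limit or range.

## Working session

There is one attempt and no reset: what is moved stays moved. The work goes in short steps, Python scripts to look and compute and a tool call to move; the robot and the scene stay as the last step left them, time stands still between calls to the robot, and variables do not carry over. Pictures are saved under pics/ and viewed, and the job is handed in when it is done.

Besides the shell and the picture viewer there is one more tool, called after "Request:" as name(argument=value, ...) on one line, values as JSON. move_arm: Moves the arm, as the interface text tells. Its arguments: {"type":"object","properties":{"deltas":{"type":"array"},"force":{"type":"number"}},"required":["deltas"]}

```bash
mkdir -p pics; cat > h.py <<'E'
import numpy as np, cv2
from scipy.spatial.transform import Rotation as Ro
def K(s):
    f=240/np.tan(np.radians(s["fovy"]/2)); return np.array([[f,0,s["cx"]],[0,f,s["cy"]],[0,0,1]])
def pts(s,px,depth=None):
    px=np.array(px,float).reshape(-1,1,2)
    n=cv2.undistortPoints(px,K(s),np.array([s["k1"],0,0,0,0.])).reshape(-1,2)
    return n
def ray_z(s,px,z):
    n=pts(s,px); R=np.array(s["R"]);t=np.array(s["t"]); c=-R.T@t
    d=np.c_[n,np.ones(len(n))]@R
    return c+d*((z-c[2])/d[:,2])[:,None]
def deproj(s,px):
    n=pts(s,px); R=np.array(s["R"]);t=np.array(s["t"])
    Z=np.array([s["depth"][int(round(v)),int(round(u))] for u,v in px])
    return (np.c_[n,np.ones(len(n))]*Z[:,None]-t)@R
def proj(s,X):
    return cv2.projectPoints(np.array(X,float).reshape(-1,1,3),cv2.Rodrigues(np.array(s["R"],float))[0],np.array(s["t"],float),K(s),np.array([s["k1"],0,0,0,0.]))[0].reshape(-1,2)
E
python3 - <<'E'
from h import *
from station import manip,viewer,job
import pickle
for n in ["top","scene"]:
    s=viewer.snapshot(n); pickle.dump(s,open(n+"0.pkl","wb"))
    cv2.imwrite(f"pics/{n}0.png",s["image"][:,:,::-1]); print(n,s["fovy"],s["cx"],s["cy"],s["k1"],np.round(s["R"],3).tolist(),s["t"])
print(manip.sense())
E
```

```text
top 46.660448674714736 317.9638464131867 230.20954622067637 0.04953967663278552 [[-0.017, -1.0, -0.011], [-0.991, 0.018, -0.136], [0.136, 0.009, -0.991]] [0.03386264 0.49427987 1.47829109]
scene 49.71032471703601 310.7989329279734 240.09336237897455 -0.1048067508975689 [[0.904, 0.427, -0.011], [0.358, -0.772, -0.526], [-0.233, 0.472, -0.85]] [-0.46796661 -0.12374982  1.46635001]
{'t': 0.1, 'q': array([ 1.07151238e+00,  5.28367915e-01,  1.43372889e+00, -4.81557046e-06,
        1.18141343e+00, -1.78503748e-01]), 'qd': array([ 0.00265947, -0.00183029, -0.00199107, -0.00068001,  0.00135687,
        0.00054086]), 'tau': array([-3.33977559e-04, -4.43301415e+01, -1.78584892e+01, -2.81104340e-04,
        3.90248839e-03,  1.50605979e-05]), 'tcp_pos': array([0.19673984, 0.59257184, 0.23044913]), 'tool_rot': array([-0.41402539,  0.57404436,  0.41343703,  0.57282272]), 'force': array([-0.31905968, -0.40830356, -0.09737273]), 'ft_torque': array([-0.0129292 ,  0.01524796, -0.06119239]), 'finger_gap': 1.0011821459426182}
```

View pics/top0.png

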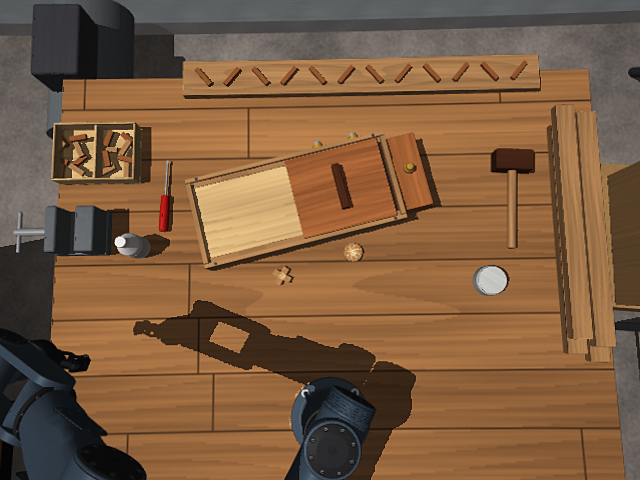

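View pics/scene0.png

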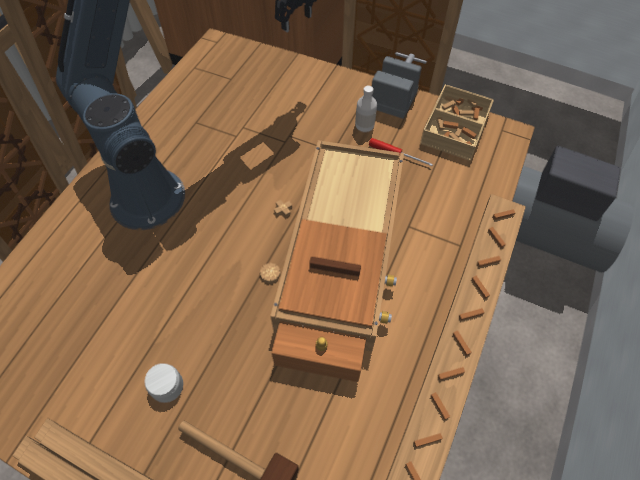

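```bash
python3 - <<'E'
import cv2
a=cv2.imread("pics/top0.png")[110:290,170:450]
cv2.imwrite("pics/crop0.png",cv2.resize(a,None,fx=2.8,fy=2.8,interpolation=cv2.INTER_CUBIC))
E
```

```text
(no output)
```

View pics/crop0.png

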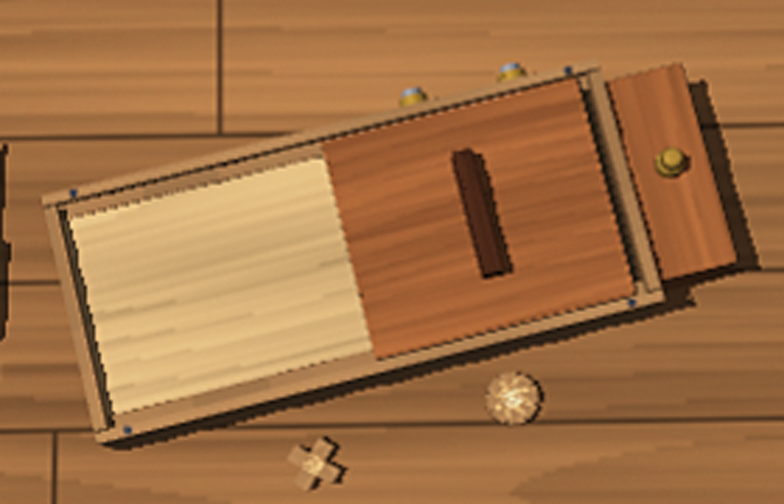

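```bash
python3 - <<'E'
from h import *
import pickle
s=pickle.load(open("top0.pkl","rb"))
c=np.array([[42,200],[598,68],[662,299],[99,441]])/2.8+[169.5,109.5]
X=ray_z(s,c,0.1); print(X.round(4)); 
for i in range(4): print(np.linalg.norm(X[i]-X[(i+1)%4]).round(4))
L=np.array([[.12,.27],[.12,-.27],[-.12,-.27],[-.12,.27]])
m=X[:,:2].mean(0); H=(L).T@(X[:,:2]-m); 
yaw=np.arctan2(H[0,1]-H[1,0],H[0,0]+H[1,1]); print("box",m,yaw)
R=np.array([[np.cos(yaw),-np.sin(yaw)],[np.sin(yaw),np.cos(yaw)]])
print((X[:,:2]-m-L@R.T).round(4))
# cover cleat top corners z=.124
cl=np.array([[470,149],[452,153],[484,278],[512,271]])/2.8+[169.5,109.5]
Y=ray_z(s,cl,.124); print("cleat box", ((Y[:,:2]-m)@R).round(4))
D=deproj(s,[tuple(p) for p in [[337,186],[250,200],[320,170],[410,167]]]);print(D.round(4), ((D[:,:2]-m)@R).round(4))
# star etc
for n,p in [("stara",[353,252]),("starb",[283,275]),("coupl",[409,168])]: 
    d=deproj(s,[p]); print(n,d.round(3),((d[:,:2]-m)@R).round(3))
np.save("box.npy",[m[0],m[1],yaw])
E
```

```text
[[ 0.6229  0.3731  0.1   ]
 [ 0.7406 -0.1524  0.1   ]
 [ 0.518  -0.2046  0.1   ]
 [ 0.3955  0.3173  0.1   ]]
0.5385
0.2286
0.5361
0.2341
box [0.56924761 0.08336092] 0.22707019683891616
[[-0.0025 -0.0003]
 [-0.0064  0.0003]
 [ 0.0049  0.0021]
 [ 0.0039 -0.0021]]
cleat box [[ 0.0614 -0.1294]
 [ 0.0618 -0.1123]
 [-0.0592 -0.1121]
 [-0.0592 -0.1386]]
[[ 0.5965 -0.0267  0.1249]
 [ 0.572   0.2033  0.0835]
 [ 0.2891  0.0116  1.532 ]
 [ 0.6445 -0.2173  0.1178]] [[ 0.0017 -0.1133]
 [ 0.0297  0.1163]
 [-0.2891 -0.0068]
 [ 0.0056 -0.3098]]
stara [[ 0.436 -0.069  0.014]] [[-0.165 -0.119]]
starb [[0.377 0.123 0.006]] [[-0.179  0.082]]
coupl [[ 0.642 -0.215  0.117]] [[ 0.004 -0.307]]
```

```bash
cat >> h.py <<'E'
def box():
    m=np.load("box.npy"); return m[:2],m[2]
def b2w(x,y,z):
    m,a=box(); return np.array([m[0]+np.cos(a)*x-np.sin(a)*y, m[1]+np.sin(a)*x+np.cos(a)*y, z])
def w2b(p):
    m,a=box(); p=np.atleast_2d(p)-np.array([*m,0]); return np.c_[np.cos(a)*p[:,0]+np.sin(a)*p[:,1],-np.sin(a)*p[:,0]+np.cos(a)*p[:,1],p[:,2]]
def rot_for(ybox_angle):
    """tool x down, tool y at box-frame angle"""
    a=box()[1]+ybox_angle; y=np.array([np.cos(a),np.sin(a),0]);x=np.array([0,0,-1.]);z=np.cross(x,y)
    return Ro.from_matrix(np.c_[x,y,z])
def rows(p0,R0,path,jaw=0):
    """path list of (pos,Rot): one row each"""
    out=[];p,R=np.array(p0),R0
    for q,S in path:
        d=R.inv().apply(q-p)*1000; r=np.degrees((R.inv()*S).as_rotvec())
        d=d.round(0); r=r.round(1); out+= [[jaw,*d,*r]]
        p=p+R.apply(d/1000); R=R*Ro.from_rotvec(np.radians(r))
    for o in out: print(", ".join(f"{v:g}" for v in o)+",")
    return p,R
E
python3 - <<'E'
from h import *
import pickle
from station import manip
s=manip.sense(); R=Ro.from_quat(s["tool_rot"]); M=R.as_matrix(); print(M.round(3))
print("tool y yaw",np.degrees(np.arctan2(M[1,1],M[0,1])),"box yaw",np.degrees(box()[1]), s["q"])
# overlay check
for n in ["top","scene"]:
    d=pickle.load(open(n+"0.pkl","rb")); im=d["image"][:,:,::-1].copy()
    big=cv2.resize(im,None,fx=3,fy=3,interpolation=cv2.INTER_CUBIC)
    L=[]
    for pts_ in [[(.12,.27,.1),(.12,-.27,.1),(-.12,-.27,.1),(-.12,.27,.1)],[(.12,.27,0),(.12,-.27,0),(-.12,-.27,0),(-.12,.27,0)],[(.06,-.113,.124),(.06,-.133,.124),(-.06,-.133,.124),(-.06,-.113,.124)]]:
        p=proj(d,[b2w(*q) for q in pts_]); p=((p+.5)*3-.5).round().astype(int)
        cv2.polylines(big,[p],True,(0,255,0),1)
    c=big[330:870,510:1310] if n=="top" else big[400:1000,750:1350]
    cv2.imwrite(f"pics/ov_{n}.png",c)
E
```

```text
[[-0.001 -0.949  0.315]
 [-0.002  0.315  0.949]
 [-1.     0.    -0.002]]
tool y yaw 161.62073540765115 box yaw 13.010163932074743 [ 1.07151238e+00  5.28367915e-01  1.43372889e+00 -4.81557046e-06
  1.18141343e+00 -1.78503748e-01]
```

View pics/ov_top.png

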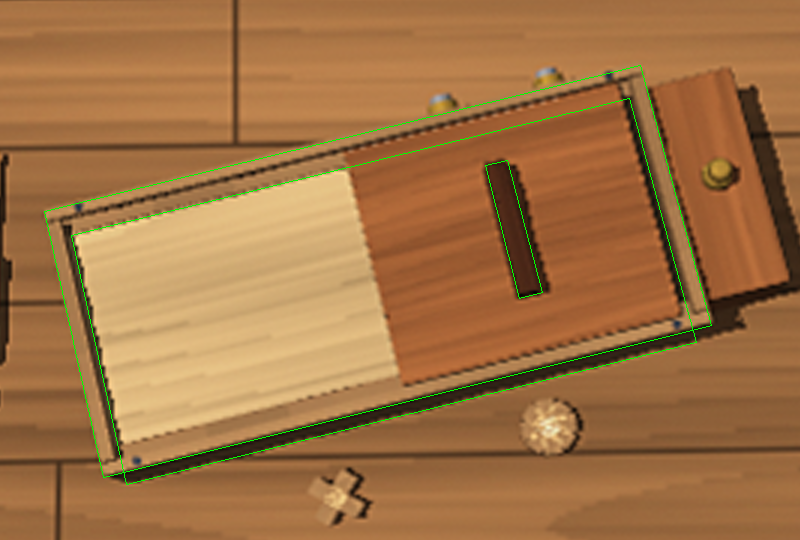

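View pics/ov_scene.png

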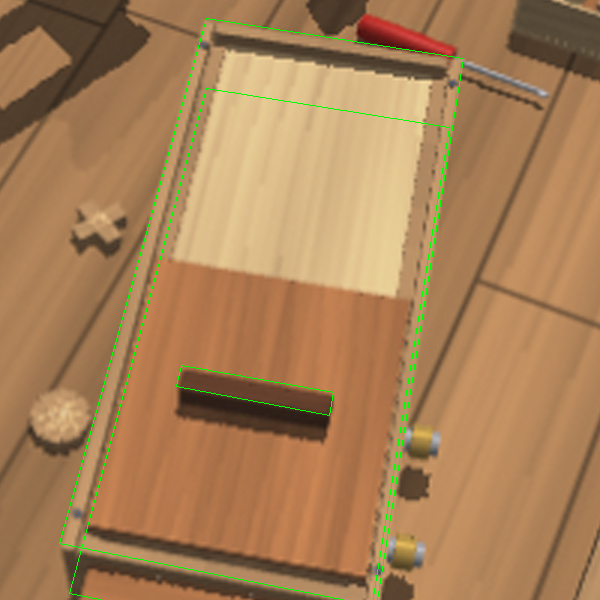

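```bash
python3 - <<'E'
from h import *
from station import manip
s=manip.sense(); R=Ro.from_quat(s["tool_rot"]); p=s["tcp_pos"]
T=b2w(0,-.17,.19); S=rot_for(np.pi/2); print(T, np.degrees((R.inv()*S).as_rotvec()))
n=20; rv=(R.inv()*S).as_rotvec()
path=[(p+(T-p)*i/n, R*Ro.from_rotvec(rv*min(1,i/n))) for i in range(1,n+1)]
print(rows(p,R,path))
E
```

```text
[ 0.60751867 -0.08227521  0.19      ] [ 5.86105710e+01 -1.08417211e-01  3.77777679e-02]
0, 2, -30, -26, 2.9, -0, 0,
0, 2, -31, -24, 3, -0, 0,
0, 2, -33, -22, 2.9, -0, 0,
0, 2, -34, -20, 2.9, -0, 0,
0, 2, -34, -19, 3, -0, 0,
0, 2, -36, -17, 2.9, -0, 0,
0, 2, -37, -16, 2.9, -0, 0,
0, 2, -37, -13, 2.9, -0, 0,
0, 3, -37, -11, 3, -0, 0,
0, 2, -39, -10, 2.9, -0, 0,
0, 2, -39, -7, 2.9, -0.1, 0,
0, 2, -39, -6, 3, 0, 0,
0, 2, -39, -4, 2.9, 0, 0,
0, 2, -40, -1, 2.9, 0, 0,
0, 2, -39, 0, 3, 0, 0,
0, 2, -39, 3, 2.9, 0, 0,
0, 2, -40, 5, 2.9, 0, 0,
0, 2, -39, 6, 2.9, 0, 0,
0, 2, -38, 8, 3, 0, 0,
0, 2, -38, 11, 2.9, 0, 0,
(array([ 0.60742848, -0.08196307,  0.19010717]), Rotation.from_matrix(array([[ 4.05433329e-04, -2.25304411e-01,  9.74288334e-01],
                            [-5.43685459e-04,  9.74288221e-01,  2.25304611e-01],
                            [-9.99999770e-01, -6.21052398e-04,  2.72514184e-04]])))
```

Request:
move_arm(deltas=[0,2,-30,-26,2.9,0,0,0,2,-31,-24,3,0,0,0,2,-33,-22,2.9,0,0,0,2,-34,-20,2.9,0,0,0,2,-34,-19,3,0,0,0,2,-36,-17,2.9,0,0,0,2,-37,-16,2.9,0,0,0,2,-37,-13,2.9,0,0,0,3,-37,-11,3,0,0,0,2,-39,-10,2.9,0,0], force=40)

```text
t: 1.1
tcp_pos: [0.4028, 0.2541, 0.21]
tool_rot: [-0.255, 0.66, 0.255, 0.659]
force: [0.2, -0.0, -0.1]
finger_gap: -0.002
```

Request:
move_arm(deltas=[0,2,-39,-7,2.9,0,0,0,2,-39,-6,3,0,0,0,2,-39,-4,2.9,0,0,0,2,-40,-1,2.9,0,0,0,2,-39,0,3,0,0,0,2,-39,3,2.9,0,0,0,2,-40,5,2.9,0,0,0,2,-39,6,2.9,0,0,0,2,-38,8,3,0,0,0,2,-38,11,2.9,0,0])

```text
t: 2.1
tcp_pos: [0.6079, -0.0828, 0.1897]
tool_rot: [-0.079, 0.703, 0.08, 0.702]
force: [1.2, 0.1, 0.3]
finger_gap: 0.002
```

Request:
move_arm(deltas=[0,25,0,0,0,0,0,0,25,0,0,0,0,0,0,15,0,0,0,0,0,0,10,0,0,0,0,0,0,4,0,0,0,0,0,0,0,0,0,0,0,0])

```text
t: 2.7
tcp_pos: [0.6076, -0.0812, 0.111]
tool_rot: [-0.08, 0.703, 0.08, 0.702]
force: [-0.3, 0.3, -0.1]
finger_gap: 0.003
```

```bash
cat > look.py <<'E'
import sys; from h import *
from station import manip,viewer
import pickle
n,o=sys.argv[1:3]; s=viewer.snapshot(n); pickle.dump(s,open(o+".pkl","wb")); cv2.imwrite(f"pics/{o}.png",s["image"][:,:,::-1])
t=manip.sense(); print(t["t"],t["tcp_pos"],w2b(t["tcp_pos"]).round(4),t["force"].round(2),t["finger_gap"])
E
python3 look.py wrist w1; python3 look.py scene s1
```

```text
2.75 [ 0.60806858 -0.08134946  0.1116666 ] [[ 0.0007 -0.1692  0.1117]] [-0.35  0.27 -0.21] 0.0018864992961370463
2.8 [ 0.60832307 -0.08142562  0.1120914 ] [[ 0.001  -0.1694  0.1121]] [ 0.05 -1.02  0.05] -0.006134967084729698
```

View pics/w1.png

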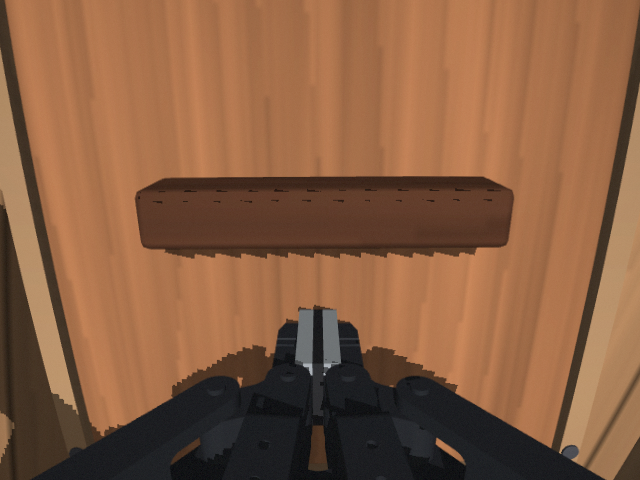

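View pics/s1.png

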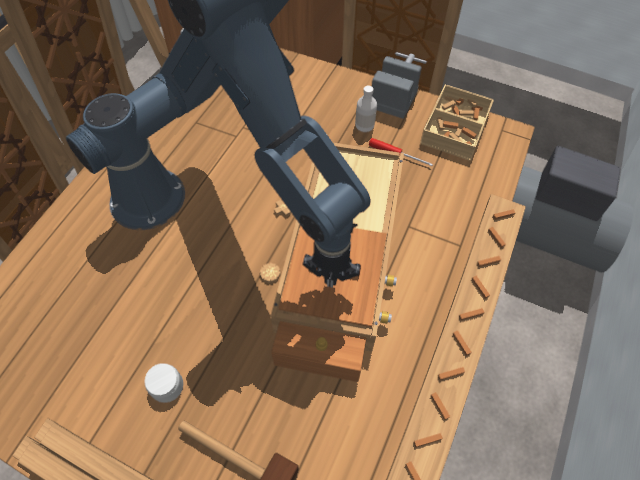

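Request:
move_arm(deltas=[0,3,8,0,0,0,0,0,0,10,0,0,0,0,0,0,15,0,0,0,0,0,0,20,0,0,0,0,0,0,20,0,0,0,0,0,0,20,0,0,0,0,0,0,20,0,0,0,0,0,0,20,0,0,0,0,0,0,20,0,0,0,0,0,0,20,0,0,0,0])

```text
t: 3.8
tcp_pos: [0.5683, 0.0886, 0.1087]
tool_rot: [-0.081, 0.702, 0.08, 0.703]
force: [1.4, -1.8, -0.0]
finger_gap: -0.003
```

```bash
python3 look.py wrist w2
```

```text
3.85 [0.56674431 0.09162375 0.10861315] [[-0.0006  0.0086  0.1086]] [-0.39  0.81 -0.49] 0.0001812660097441431
```

View pics/w2.png

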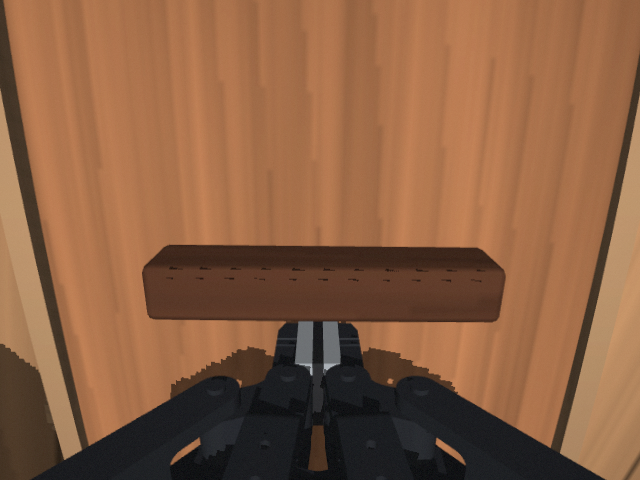

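Request:
move_arm(deltas=[0,0,8,0,0,0,0,0,0,14,0,0,0,0,0,0,14,0,0,0,0,0,0,14,0,0,0,0,0,0,14,0,0,0,0,0,0,10,0,0,0,0,0,0,8,0,0,0,0,0,0,6,0,0,0,0,0,0,5,0,0,0,0,0,0,4,0,0,0,0])

```text
t: 4.85
tcp_pos: [0.5469, 0.1818, 0.1084]
tool_rot: [-0.08, 0.703, 0.08, 0.703]
force: [0.7, -4.6, 2.6]
finger_gap: -0.001
```

Request:
move_arm(deltas=[0,0,3,0,0,0,0,0,0,3,0,0,0,0,0,0,3,0,0,0,0])

```text
t: 5.15
tcp_pos: [0.5449, 0.1904, 0.1083]
tool_rot: [-0.08, 0.703, 0.08, 0.703]
force: [1.0, -3.8, 2.8]
finger_gap: -0.0
```

```bash
python3 look.py wrist w3; python3 look.py scene s3
```

```text
5.2 [0.54503062 0.19073751 0.10833122] [[0.0006 0.1101 0.1083]] [ 1.2  -3.58  3.15] 0.0018574241814474472
5.25 [0.54503116 0.19073407 0.1083026 ] [[0.0006 0.1101 0.1083]] [ 0.37 -2.82  2.66] 0.0033254474504119283
```

View pics/w3.png

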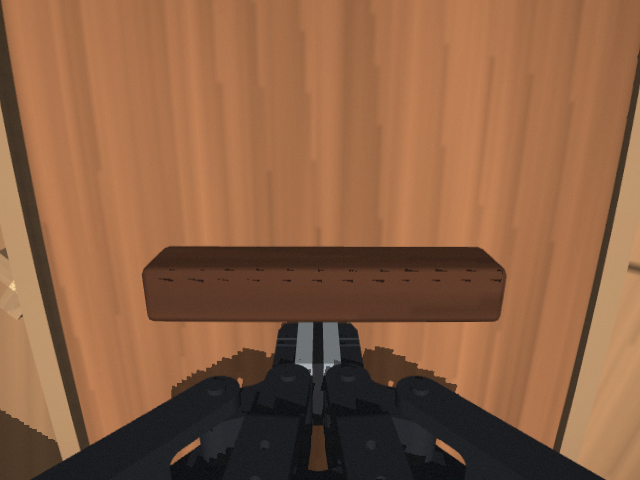

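View pics/s3.png

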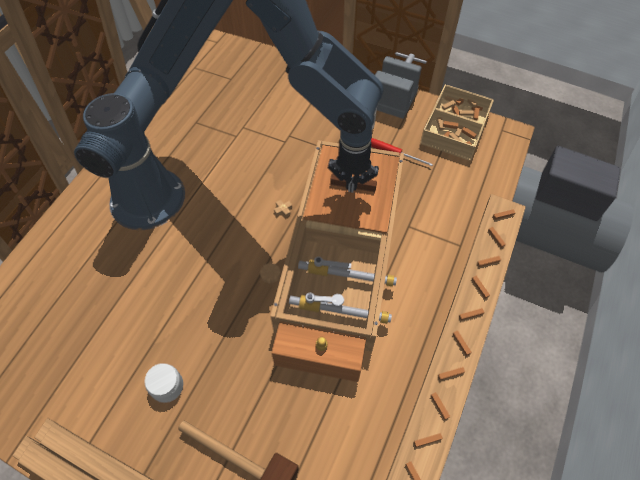

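Request:
move_arm(deltas=[0,0,2,0,0,0,0,0,0,2,0,0,0,0,0,0,0,0,0,0,0])

```text
t: 5.55
tcp_pos: [0.5457, 0.1916, 0.1084]
tool_rot: [-0.083, 0.702, 0.079, 0.703]
force: [3.2, -12.8, 2.0]
finger_gap: 0.002
```

Request:
move_arm(deltas=[0,0,2,0,0,0,0,0,0,0,0,0,0,0])

```text
t: 5.75
tcp_pos: [0.5457, 0.1916, 0.1084]
tool_rot: [-0.084, 0.702, 0.078, 0.703]
force: [4.0, -18.5, 2.5]
finger_gap: 0.0
```

Request:
move_arm(deltas=[0,0,-6,0,0,0,0,0,0,-10,0,0,0,0,0,0,-20,0,0,0,0,0,-30,-30,0,0,0,0,0,-40,-40,0,0,0,0,0,-40,-45,0,0,0,0,0,0,-45,0,0,0,0,0,0,-20,0,0,0,0,0,0,0,0,0,0,0])

```text
t: 6.65
tcp_pos: [0.5901, -0.0046, 0.2068]
tool_rot: [-0.079, 0.702, 0.079, 0.703]
force: [-0.4, 0.7, 0.4]
finger_gap: -0.0
```

```bash
python3 look.py wrist w4; python3 look.py top t4;python3 look.py scene s4; python3 -c "
import cv2
a=cv2.imread('pics/t4.png')[110:290,170:450]
cv2.imwrite('pics/t4c.png',cv2.resize(a,None,fx=2.8,fy=2.8,interpolation=cv2.INTER_CUBIC))
a=cv2.imread('pics/s4.png')[130:380,250:450]
cv2.imwrite('pics/s4c.png',cv2.resize(a,None,fx=2.4,fy=2.4,interpolation=cv2.INTER_CUBIC))"
```

```text
6.7 [ 0.58919454 -0.00281504  0.2064513 ] [[ 0.     -0.0885  0.2065]] [-0.42  0.04 -0.03] -0.0012480538448684558
6.75 [ 0.58866363 -0.00169411  0.20623316] [[-2.000e-04 -8.720e-02  2.062e-01]] [0.35 0.11 0.95] -0.0006999662870686246
6.8 [ 0.58848329 -0.00103677  0.20619003] [[-0.0003 -0.0866  0.2062]] [ 0.14 -0.62  0.22] 0.0009106900725837171
```

View pics/w4.png

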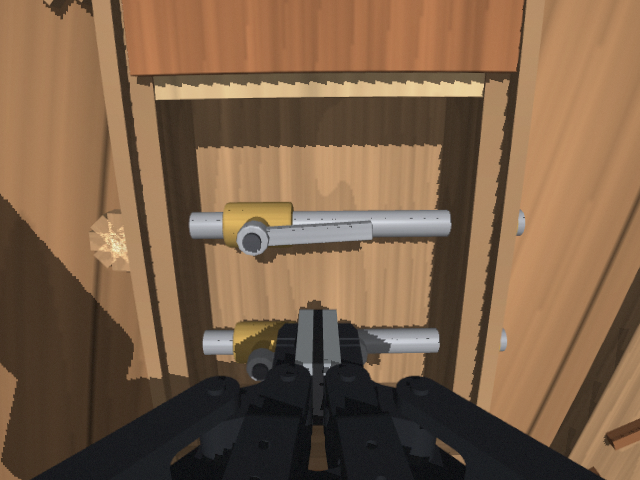

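View pics/t4c.png

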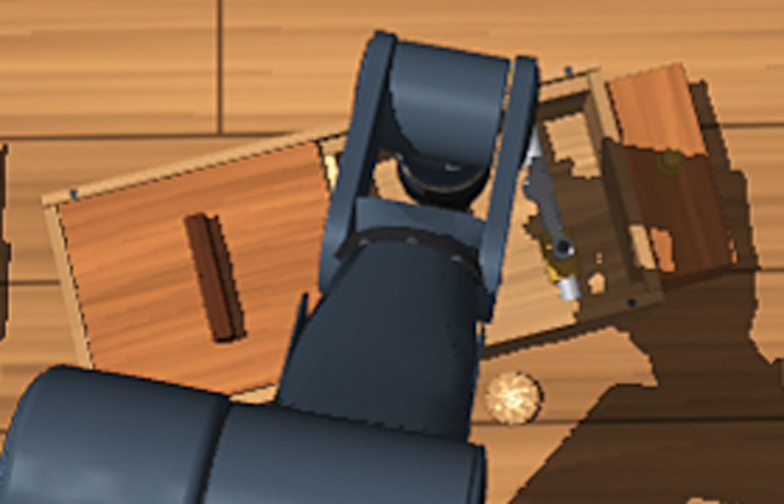

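View pics/s4c.png

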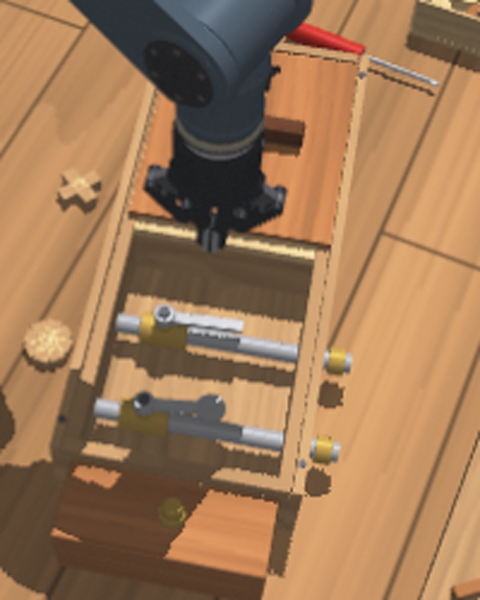

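```bash
python3 - <<'E'
from h import *
import pickle
s=pickle.load(open("s4.pkl","rb"));f=lambda a:np.array(a)/2.4+[249.7,129.7]
print("hubs",w2b(ray_z(s,f([[144,399],[164,315]]),.083)).round(4))
print("disc tip",w2b(ray_z(s,f([[211,407]]),.074)).round(4), "plain end",w2b(ray_z(s,f([[242,327]]),.074)).round(4))
print(w2b(deproj(s,f([[211,407],[144,399],[235,326]]))).round(4))
s=pickle.load(open("w4.pkl","rb"))
print("wrist hubs",w2b(ray_z(s,[[254,241],[261,369]],.083)).round(4)," plain end",w2b(ray_z(s,[[372,231]],.074)).round(4))
# cover right edge, z .098
print("cover edge",w2b(ray_z(s,[[135,75],[515,72]],.098)).round(4))
E
```

```text
hubs [[-0.0428 -0.199   0.083 ]
 [-0.043  -0.1034  0.083 ]]
disc tip [[ 0.0219 -0.1898  0.074 ]] plain end [[ 0.036  -0.0958  0.074 ]]
[[ 0.0219 -0.19    0.0744]
 [-0.0428 -0.1993  0.0835]
 [ 0.029  -0.098   0.0773]]
wrist hubs [[-0.0402 -0.0969  0.083 ]
 [-0.0405 -0.1948  0.083 ]]  plain end [[ 0.0375 -0.0933  0.074 ]]
cover edge [[-0.0994  0.005   0.098 ]
 [ 0.1109  0.0057  0.098 ]]
```

```bash
python3 - <<'E'
from h import *
import pickle
s=pickle.load(open("w4.pkl","rb"))
print(w2b(deproj(s,[[400,222],[340,212],[205,225],[270,212],[420,340],[250,330],[330,233],[300,170]])).round(4))
# gripper finger geometry in tool frame from the picture
from station import manip
t=manip.sense();R=Ro.from_quat(t["tool_rot"])
P=deproj(s,[[318,312],[303,315],[335,315],[282,328],[354,328],[285,345],[352,345],[290,372],[225,385],[418,385],[200,440],[440,440],[60,470]])
print((R.inv().apply(P-t["tcp_pos"])*1000).round(0))
E
```

```text
[[ 0.0608 -0.0942  0.049 ]
 [ 0.0177 -0.0885  0.0411]
 [-0.0805 -0.0955  0.0495]
 [-0.0326 -0.0855  0.0519]
 [ 0.0826 -0.1923  0.0487]
 [-0.0529 -0.1826  0.0482]
 [ 0.0094 -0.0945  0.0739]
 [-0.0125 -0.0623  0.0105]]
[[  -6.    5.    2.]
 [  -9.    6.   -4.]
 [ -10.    6.    7.]
 [ -11.    2.  -11.]
 [ -12.    2.   14.]
 [ -21.    2.   -9.]
 [ -22.    2.   13.]
 [ -45.    8.   -6.]
 [ -52.    9.  -22.]
 [ -51.    8.   27.]
 [ -56.   -6.  -29.]
 [ 121. -174.   96.]
 [ -79.    8.  -51.]]
```

Request:
move_arm(deltas=[0,0,-35,0,0,0,0,0,10,-40,0,0,0,0,0,15,-40,0,0,0,0,0,20,-25,0,0,0,0,0,20,0,0,0,0,0,0,0,0,0,0,0,0])

```text
t: 7.4
tcp_pos: [0.6185, -0.1367, 0.1384]
tool_rot: [-0.079, 0.705, 0.082, 0.7]
force: [-0.3, 1.0, -0.2]
finger_gap: -0.001
```

```bash
python3 look.py wrist w5;python3 look.py scene s5
```

```text
7.45 [ 0.6194725  -0.13650214  0.1400202 ] [[-0.0006 -0.2255  0.14  ]] [-0.09  0.27 -0.8 ] 0.0014898160909123076
7.5 [ 0.62046783 -0.13670448  0.14139255] [[ 0.0004 -0.2259  0.1414]] [-0.14  0.51 -0.01] 0.0001249303798560013
```

View pics/w5.png

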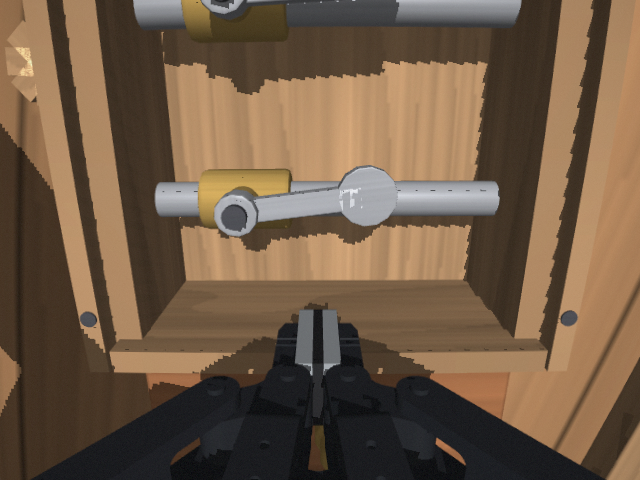

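```bash
python3 - <<'E'
from h import *
import pickle
s=pickle.load(open("w5.pkl","rb"))
print("hub,disc",w2b(ray_z(s,[[235,218]],.083)).round(4),w2b(ray_z(s,[[368,195]],.074)).round(4))
print(w2b(deproj(s,[[235,218],[368,195]])).round(4))
print("end wall inner edge",w2b(ray_z(s,[[120,342],[540,342],[110,355]],.1)).round(4))
E
```

```text
hub,disc [[-0.0407 -0.198   0.083 ]] [[ 0.0232 -0.1887  0.074 ]]
[[-0.0408 -0.1981  0.0823]
 [ 0.0232 -0.1886  0.0743]]
end wall inner edge [[-0.0979 -0.256   0.1   ]
 [ 0.1071 -0.2554  0.1   ]
 [-0.1042 -0.2635  0.1   ]]
```

Request:
move_arm(deltas=[0,20,0,0,0,0,0,0,25,0,0,0,0,0,0,20,0,0,0,0,0,0,12,0,0,0,0,0,0,6,0,0,0,0,0,0,0,0,0,0,0,0])

```text
t: 8.1
tcp_pos: [0.6211, -0.138, 0.059]
tool_rot: [-0.08, 0.703, 0.081, 0.703]
force: [-0.6, -0.8, 0.5]
finger_gap: -0.003
```

```bash
python3 look.py wrist w6; python3 - <<'E'
from h import *
from station import manip
t=manip.sense(); R=Ro.from_quat(t["tool_rot"]); print(R.as_matrix().round(3))
P=np.array([-.041,-.198]); S=rot_for(np.pi/2); p=t["tcp_pos"]
print("start",w2b(p))
path=[]
for i,ph in enumerate(np.radians(np.arange(6,97,6))):
    d=.020; u=np.array([np.cos(ph),np.sin(ph)]);n=np.array([-u[1],u[0]])
    q=P+.042*u-d*n; path.append((b2w(*q,.058),S)); print(np.degrees(ph).round(),q.round(4))
rows(p,S,path)
E
```

```text
8.15 [ 0.62152044 -0.13832112  0.05962148] [[ 0.001  -0.2278  0.0596]] [ 0.55 -0.12  0.18] -0.0013606128662938706
[[ 0.001 -0.226  0.974]
 [-0.     0.974  0.226]
 [-1.    -0.001  0.001]]
start [[ 0.00102507 -0.22775935  0.05962148]]
6.0 [ 0.0029 -0.2135]
12.0 [ 0.0042 -0.2088]
18.0 [ 0.0051 -0.204 ]
24.0 [ 0.0055 -0.1992]
30.0 [ 0.0054 -0.1943]
36.0 [ 0.0047 -0.1895]
42.0 [ 0.0036 -0.1848]
48.0 [ 0.002  -0.1802]
54.0 [-1.000e-04 -1.758e-01]
60.0 [-0.0027 -0.1716]
66.0 [-0.0056 -0.1678]
72.0 [-0.009  -0.1642]
78.0 [-0.0127 -0.1611]
84.0 [-0.0167 -0.1583]
90.0 [-0.021 -0.156]
96.0 [-0.0255 -0.1541]
0, 2, 14, 2, 0, 0, 0,
0, -0, 5, 1, 0, 0, 0,
0, -0, 5, 1, 0, 0, 0,
0, -0, 5, 0, 0, 0, 0,
0, -0, 4, 0, 0, 0, 0,
0, -0, 5, -0, 0, 0, 0,
0, -0, 5, -1, 0, 0, 0,
0, -0, 5, -2, 0, 0, 0,
0, -0, 4, -2, 0, 0, 0,
0, -0, 4, -3, 0, 0, 0,
0, -0, 4, -3, 0, 0, 0,
0, -0, 4, -3, 0, 0, 0,
0, -0, 3, -4, 0, 0, 0,
0, -0, 2, -4, 0, 0, 0,
0, -0, 3, -4, 0, 0, 0,
0, -0, 2, -5, 0, 0, 0,
```

View pics/w6.png

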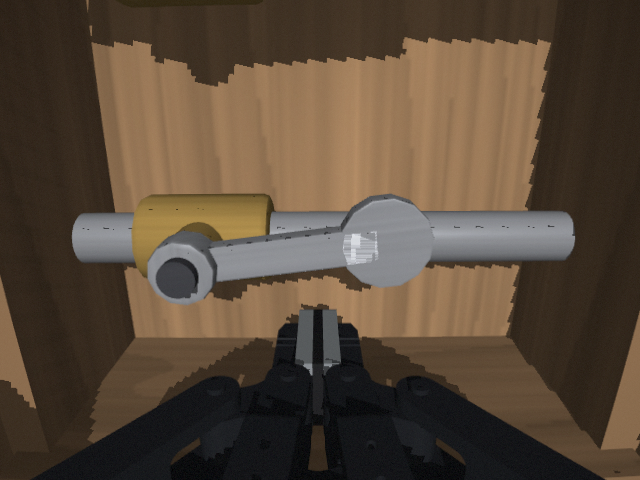

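Request:
move_arm(deltas=[0,2,14,2,0,0,0,0,0,5,1,0,0,0,0,0,5,1,0,0,0,0,0,5,0,0,0,0,0,0,4,0,0,0,0,0,0,5,0,0,0,0,0,0,5,-1,0,0,0,0,0,5,-2,0,0,0])

```text
t: 8.95
tcp_pos: [0.6125, -0.0921, 0.0573]
tool_rot: [-0.081, 0.701, 0.079, 0.704]
force: [1.4, -4.8, 0.3]
finger_gap: 0.001
```

```bash
python3 look.py wrist w7
```

```text
9.0 [ 0.61169892 -0.0911411   0.05722445] [[ 0.0021 -0.1796  0.0572]] [ 0.83 -3.65  0.47] -0.0035060840151888133
```

View pics/w7.png

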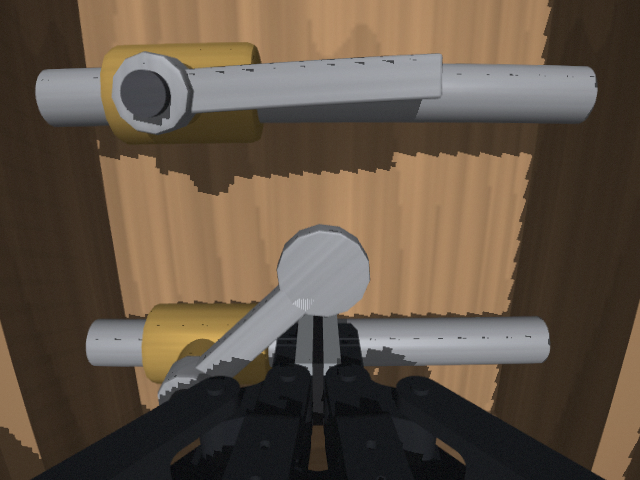

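Request:
move_arm(deltas=[0,0,4,-2,0,0,0,0,0,4,-3,0,0,0,0,0,4,-3,0,0,0,0,0,4,-3,0,0,0,0,0,3,-4,0,0,0,0,0,2,-4,0,0,0])

```text
t: 9.6
tcp_pos: [0.5885, -0.0751, 0.0572]
tool_rot: [-0.08, 0.702, 0.08, 0.703]
force: [4.1, -2.4, 0.4]
finger_gap: 0.003
```

```bash
python3 look.py wrist w8; python3 look.py scene s8
```

```text
9.65 [ 0.58708049 -0.07465634  0.05699123] [[-0.0182 -0.158   0.057 ]] [ 1.97 -1.4   1.37] 0.0025478643037926186
9.7 [ 0.58709095 -0.07464024  0.05694737] [[-0.0182 -0.158   0.0569]] [ 2.06 -0.1   2.56] -0.0002081198536595591
```

View pics/w8.png

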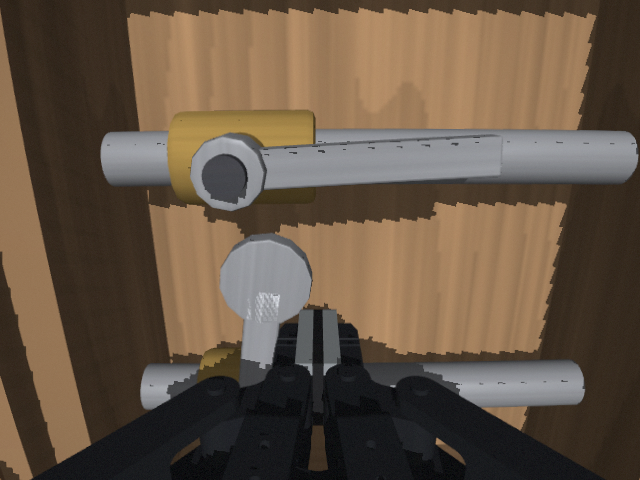

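Request:
move_arm(deltas=[0,0,1,-4,0,0,0,0,0,0,-3,0,0,0,0,0,0,-2,0,0,0,0,0,0,0,0,0,0])

```text
t: 10.1
tcp_pos: [0.5823, -0.0751, 0.0572]
tool_rot: [-0.079, 0.7, 0.08, 0.706]
force: [11.5, 6.4, -2.1]
finger_gap: 0.001
```

Request:
move_arm(deltas=[0,0,0,-2,0,0,0,0,0,0,0,0,0,0])

```text
t: 10.3
tcp_pos: [0.5822, -0.0752, 0.0573]
tool_rot: [-0.079, 0.698, 0.079, 0.707]
force: [14.5, 9.0, -3.5]
finger_gap: -0.002
```

```bash
python3 look.py wrist w9; python3 look.py scene s9
```

```text
10.35 [ 0.58220113 -0.07523498  0.0573294 ] [[-0.0231 -0.1574  0.0573]] [13.84  7.12 -4.23] -0.0011194576551547496
10.4 [ 0.58217411 -0.07522801  0.05730647] [[-0.0231 -0.1574  0.0573]] [14.08  7.69 -4.27] -1.389923157232759e-05
```

View pics/w9.png

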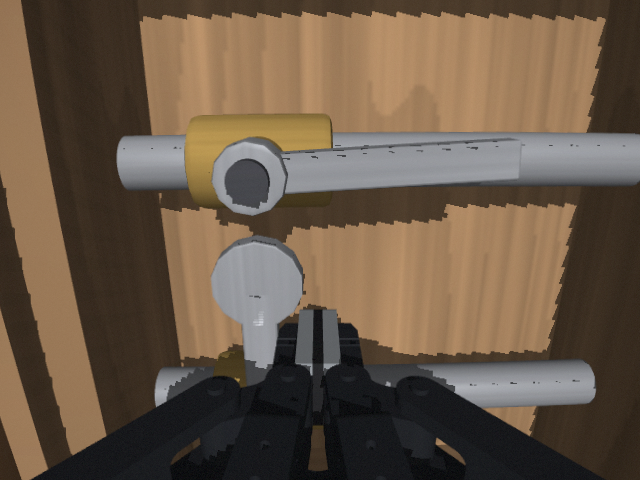

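```bash
python3 - <<'E'
from h import *
import pickle
s=pickle.load(open("w9.pkl","rb"))
d=w2b(ray_z(s,[[257,280],[249,178]],.074)); print(d.round(4), np.degrees(np.arctan2(d[0,1]+.198,d[0,0]+.041)))
print("plain hub/end",w2b(ray_z(s,[[247,181]],.083)).round(4),w2b(ray_z(s,[[519,159]],.074)).round(4))
a=cv2.imread('pics/s9.png')[180:380,250:450]
cv2.imwrite('pics/s9c.png',cv2.resize(a,None,fx=3,fy=3,interpolation=cv2.INTER_CUBIC))
E
```

```text
[[-0.0418 -0.1307  0.074 ]
 [-0.0425 -0.0983  0.074 ]] 90.65288335684355
plain hub/end [[-0.0418 -0.0975  0.083 ]] [[ 0.0369 -0.0929  0.074 ]]
```

View pics/s9c.png

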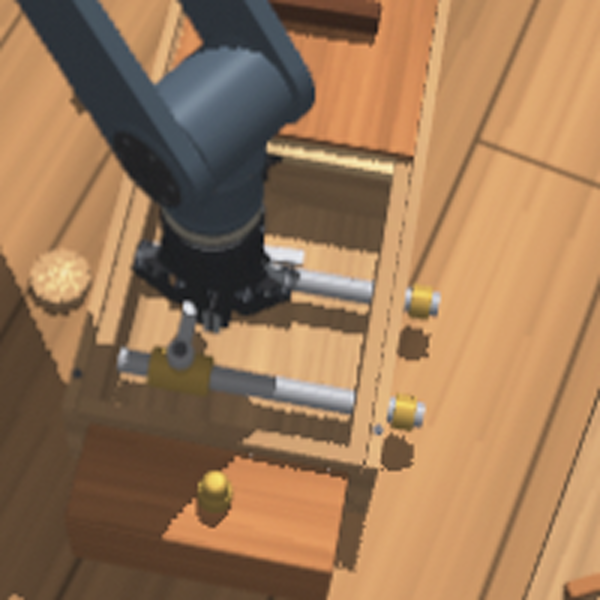

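Request:
move_arm(deltas=[0,0,0,6,0,0,0,0,0,0,10,0,0,0,0,0,0,10,0,0,0,0,0,0,0,0,0,0,0,-20,0,0,0,0,0,0,-30,0,0,0,0,0,0,-40,0,0,0,0,0,0,-40,0,0,0,0,0,0,-40,-30,0,0,0,0,0,-20,-40,0,0,0,0])

```text
t: 11.4
tcp_pos: [0.6184, -0.1385, 0.2509]
tool_rot: [-0.082, 0.701, 0.081, 0.704]
force: [0.9, -0.6, -0.7]
finger_gap: -0.001
```

Request:
move_arm(deltas=[0,0,-40,0,0,0,0,0,0,-30,-20,0,0,0,0,0,0,-30,0,0,0,0,0,0,-20,0,0,0,0,0,0,0,0,0,0,0,0,0,0,0,0,0])

```text
t: 12.0
tcp_pos: [0.5653, -0.2233, 0.2469]
tool_rot: [-0.08, 0.703, 0.08, 0.703]
force: [0.3, -0.2, -0.1]
finger_gap: -0.002
```

```bash
python3 look.py wrist w10; python3 look.py scene s10; python3 look.py top t10;python3 -c "
import cv2
a=cv2.imread('pics/s10.png')[130:380,250:450]
cv2.imwrite('pics/s10c.png',cv2.resize(a,None,fx=2.4,fy=2.4,interpolation=cv2.INTER_CUBIC))"
```

```text
12.05 [ 0.56598062 -0.22313631  0.24693643] [[-0.0722 -0.2979  0.2469]] [0.1  0.76 0.56] -0.002668376837130427
12.1 [ 0.56632292 -0.22299362  0.24693957] [[-0.0718 -0.2978  0.2469]] [-0.46  0.48  0.34] 0.0010251480572476082
12.15 [ 0.5664378  -0.22291554  0.24689949] [[-0.0717 -0.2978  0.2469]] [0.99 0.34 0.33] -0.0013379651452797878
```

View pics/w10.png

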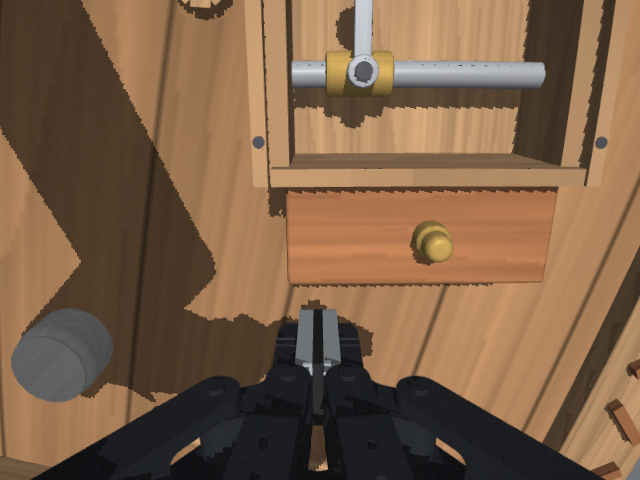

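View pics/s10c.png

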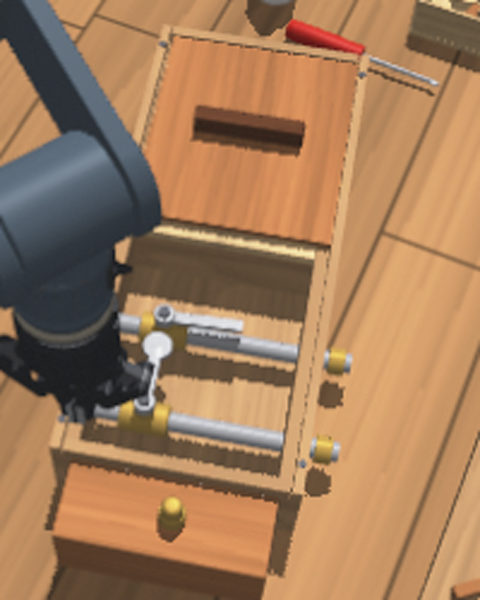

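View pics/t10.png

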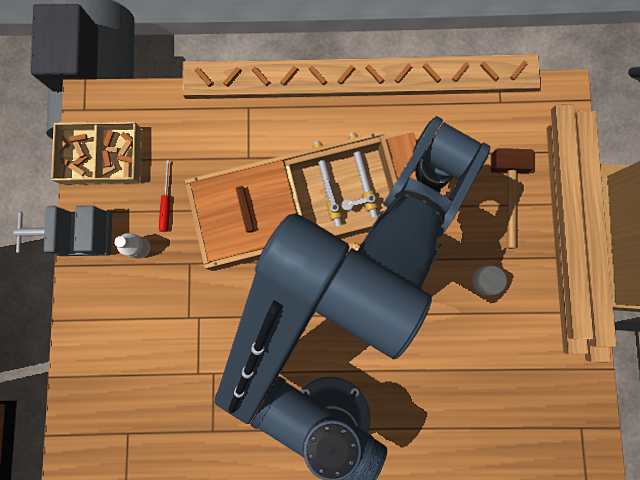

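```bash
python3 - <<'E'
from h import *
import pickle
s=pickle.load(open("s10.pkl","rb"));f=lambda a:np.array(a)/2.4+[249.7,129.7]
a=w2b(ray_z(s,f([[145,402]]),.083))[0];b=w2b(ray_z(s,f([[158,345]]),.074))[0]
print(a.round(4),b.round(4),np.degrees(np.arctan2(b[1]-a[1],b[0]-a[0])))
p0=w2b(ray_z(s,f([[164,315]]),.083))[0];p1=w2b(ray_z(s,f([[242,327]]),.074))[0];print("plain",np.degrees(np.arctan2(*(p1-p0)[1::-1])), p1)
print("cleat ends",w2b(ray_z(s,f([[195,107],[304,122]]),.124)).round(4),"cover right edge",w2b(ray_z(s,f([[160,222],[330,247]]),.098)).round(4),"left edge",w2b(ray_z(s,f([[178,38],[357,70]]),.098)).round(4))
s=pickle.load(open("w10.pkl","rb"))
a,b=w2b(ray_z(s,[[363,71],[364,5]],.076));print("bar dir wrist",np.degrees(np.arctan2(b[1]-a[1],b[0]-a[0])))
d0=pickle.load(open("s4.pkl","rb"))["image"].astype(int);d1=pickle.load(open("s10.pkl","rb"))["image"].astype(int)
E
```

```text
[-0.0412 -0.202   0.083 ] [-0.0429 -0.1335  0.074 ] 91.40337186310829
plain 5.481427209480791 [ 0.03602469 -0.09580004  0.074     ]
cleat ends [[-0.0584  0.1336  0.124 ]
 [ 0.0601  0.1375  0.124 ]] cover right edge [[-0.0682 -0.0037  0.098 ]
 [ 0.1096  0.0021  0.098 ]] left edge [[-0.1006  0.2505  0.098 ]
 [ 0.1077  0.2453  0.098 ]]
bar dir wrist 90.52947476314856
```

```bash
python3 - <<'E'
from h import *
import pickle
out=[]
for n,c in [("t10",(170,280,180,330)),("s10",(135,245,300,430))]:
    s=pickle.load(open(n+".pkl","rb")); im=cv2.resize(s["image"][:,:,::-1],None,fx=5,fy=5,interpolation=cv2.INTER_CUBIC)
    for yy,col in [(.258,(0,0,255)),(.008,(0,255,0))]:
        p=proj(s,[b2w(-.1,yy,.098),b2w(.1,yy,.098)]); p=((p+.5)*5-.5).round().astype(int); cv2.line(im,tuple(p[0]),tuple(p[1]),col,1)
    cv2.imwrite(f"pics/{n}z.png",im[c[0]*5:c[1]*5,c[2]*5:c[3]*5])
E
```

```text
(no output)
```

View pics/t10z.png

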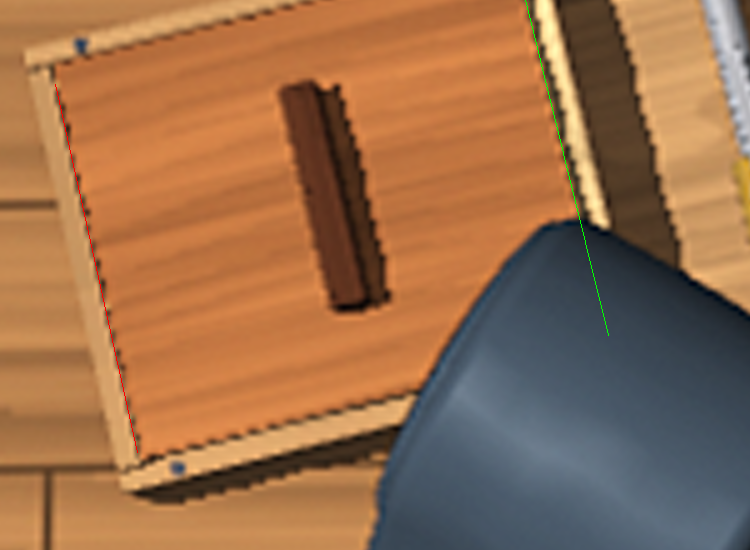

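View pics/s10z.png

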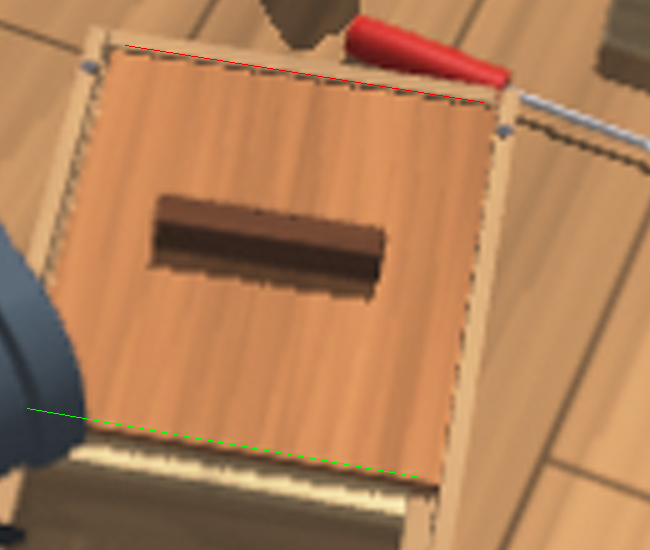

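The cover sits flush against the left wall in both views. The disc handle reads about 90° and is at its stop, the plain handle hasn't moved, and the arm is clear. Handing in.

```bash
python3 -c "
from station import job
print(job.sign_off())"
```

```text
the job is handed in; nothing more can be done
None
```

The air line is shut off, and I handed the job in at about 12 s of the 48 s allowed. No verdict came back.

- **Cover:** I pushed it by its cleat, with the fingers closed, to the left end wall. There it stopped moving and the wrist force rose to about 19 N. The top and scene pictures both show it flush against that wall, with the valve bay open.
- **Disc handle:** This is the right-hand valve, which started at about 8°. I pushed it round until it stopped moving, and the force rose to about 17 N. Measurements in three pictures, two of them after backing away, give 90.5 to 91.4°, which agrees with the stop at 90°.
- **Plain handle and the things around the box:** The plain handle measured the same before and after, at about 5°. The loose pieces I could see in the last pictures were where they started. Star_a and star_b were hidden by the arm in the last top view; the fingers never went near either one.
- **Disagreement:** Points I picked by hand in the scene picture came out up to about 7 mm off in box y. The cover's right edge read about 0 instead of 8 mm, and the disc hub -202 instead of -195 mm. For the cover I relied on the wall outline drawn over the pictures and on the force.

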